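Shut and bolt the specimen chest

ROBOT

A 6-joint arm with a two-finger parallel gripper is mounted at the origin on the work surface. World frame = base frame: x ahead of the robot, y to its left, z up, the work surface at z = 0. Lengths are in mm, angles in rad, forces in N, time in s.
With the tool pointing down it reaches from about 300 to 950 mm from the base axis. Payload 3.1 kg.
Tool frame: the origin (TCP) lies midway between the tips of the shut fingers; the grasp point (between the pads) lies arm.hold_point_z behind it (arm.hold_point_z is the distance from the TCP to the grasp point, in mm); z points along the fingers, y is the direction in which the jaws open and shut (so a half turn about z gives the same grasp; the last joint's range is limited). The gripper opens to 85 mm and grips with 20 to 120 N. Pads are 22 mm wide; open, the fingers measure 114 mm over their backs; the gripper's body (76 mm by 85 mm) begins 54 mm behind the grasp point. The pads swing forward as they close: fully open they stand 13 mm farther back than shut.
Start: joints at [1.189, 0.308, 1.634, -0, 1.2, -0.07], TCP at [191.759, 594.862, 231.272] pointing down, gripper open.
Joint ranges: [-3.06, 3.06], [-0.79, 1.96], [0.05, 2.63], [-1.19, 4.34], [0.05, 2.64], [-2.94, 2.94]. Speed limits (rad/s): [2.79, 2.79, 3.14, 3.14, 3.14, 3.14].

INTERFACE

Orientations are given as a unit quaternion [w, x, y, z].
In Python, from bench import arm, optics, job, finder gives the robot as it stands.
- The arm moves only by the tool carry_out, never from a script. Its argument "steps" is a list of rows, each an object with "linear": the shift along the tool's x, y, z in mm, a list of three; "delta_rot": the turn, a rotation vector about the tool's x, y, z in rad, a list of three; "grip": the opening in per cent of the stroke, from 0 (shut) to 100 (fully open). In form: [{"linear": [dx, dy, dz], "delta_rot": [ax, ay, az], "grip": grip}, ...]. A call has 1 to 20 rows; each row shifts and turns the pose as measured when the row begins, along the tool's axes as they then stand; what a row does not reach is not made up. A row lasts 1/12 s, in which the tool goes at most 41.7 mm and 7.16 degrees, less where a joint would pass 70% of its speed; a pose out of reach is approached as far as the arm can. A call with a gripper value outside its range is refused whole. The fingers move at their own pace and stop on an object; "newtons" is the grip in N (left out, the last holds). Time passes only in rows, so rows that do not move let the fingers close. It gives the time, the measured TCP pose, the force and the opening at its end, in the units of the state.
- arm.observe(): the state, without advancing time (a new reading comes with each control period).
- optics.capture(name): name is "side" or "top" or "wrist"; returns (picture, depth): 480x640x3 uint8, red, green, blue; 480x640 float32, mm along the optical axis (not along the pixel's ray), 0 where there is no reading.
- optics.camera_model(name): a dict with "intrinsics" (3x3 intrinsics, pixels), "eye" and "rotation" of the camera in the world. Camera axes: x right, y down, z forward; pixel columns grow to the right and rows downward; lengths in mm; the calibration is good to about 2 mm. A picture is of the moment at which its call begins: read the wrist's pose just before it. camera_model takes no time and is no camera call; for the wrist camera it gives the pose at the moment of the call.
- job.finish_job(): hands the job in, once; it reports no verdict.
Trained networks look in the newest picture that a camera, given by its name, has taken for a name from the list of things; names that differ only in an ending like _2 or _b are one class to them, and where a whole thing is asked for, a point or a joint stands for the part that bears it (a point fixed in the world has none). Each returns a list of dicts, best first, with "confidence" (0 to 1); they miss things now and then, are a little off and sometimes report something else, mostly with a low value. They report only what shows in the picture. A call takes as long as a camera call.
- finder.search_frame(camera, name): "rect" ([left, top, right, bottom] in pixels, round what is visible of it).
- finder.regions_of(camera, name): "region" (480x640 bool, what is visible of it) and "rect" ([left, top, right, bottom] in pixels, round what is visible of it).
- finder.spot_point(camera, name): "uv" ([column, row] in pixels: a listed point, or the origin of a listed thing).
The state is a dict: "t": time; "joints": joint angles; "qd": joint speeds; "effort": joint torques, N m; "eef_pos": TCP position; "ee_rot": TCP orientation; "contact_force": force on the tool from outside, world axes, zero at the start; "wrist_torque": the same for the moment, N m; "width": finger opening in mm.
Only numpy, scipy, OpenCV 4.12 (cv2) and the standard library are available. Lean on these libraries where they do the work, as an engineer would, in place of code of your own. Each camera call takes 0.05 s, during which the arm holds its last target.

TASK

The lid of the aluminium specimen chest is standing ajar. With the fingertips, press the lid fully shut, then push the barrel bolt on top of it all the way across by its upright knobbed handle, and push the handle over through the side notch until it lies down at its stop, so the chest is locked. Only push: do not raise the lid, and leave the tube rack, the dish and the blue case where they are.

Things in the scene. Friction and masses are not known exactly. Their poses are not given: they have to be found in the camera images.
- chest: Fixed aluminium transport chest, 260 mm along its x (deep), 360 mm along its y (wide). Origin: centre of its underside, on the bench. x points away from the robot (give or take the yaw), y left, z up. Wall rim 135 mm up, top face of the shut lid 139 mm. The lid is hinged along the far rim (x = +130, z = 135 mm); its near edge (x = -134 mm) stands up when ajar.
- lid (a joint): Hinge angle of the lid in rad: 0 is shut, it grows as the near edge goes up (start 0.2 to 0.45). The hinge is stiff: the lid stays where it is left, and pressing near the front edge takes about 3 to 10 N.
- lid_front (a point): Point on the top face of the lid, in the middle of its width, 44 mm in from its near edge and 220 mm from the hinge line: a good place to press.
- notch (a point): Point on the bolt's rod axis at the middle of the slot's side notch. Lid shut: chest x = -10, y = -102, z = 158 mm. The 16 mm rod lies along y in a slotted steel barrel (outer radius 15.5, top 174 mm up, y = -35 to -125 mm) on a 40 mm wide plate. L-shaped slot: along the barrel's top for the whole stroke, then at its -y end a 16 mm wide notch down the far (+x) side.
- keeper (a point): Centre of the hole in the steel keeper plate that takes the rod; the plate, 45 mm wide and 4 mm thick, stands on the chest's right-hand end wall (chest x = -10, y = -190, z = 158 mm) and reaches 179 mm above the bench.
- bolt (a joint): Travel of the barrel bolt on the lid in m: 0 is drawn back, it grows as rod and handle move towards the chest's -y into the keeper, 0.055 is fully across (end stop). Start 0 to 0.02. Sliding friction about 1.5 N. The handle can turn into the notch only above about 0.048.
- handle (a joint): Angle of the bolt's handle (8 mm neck, ball on its end) about the rod axis in rad: 0 upright, square to the lid; it grows as the handle leans to the chest's +x (away from the robot); 1.4 is its stop, almost level. In the long run of the slot the barrel's edges hold it upright within about 0.15 rad, 0.35 if pushed hard. It stays where it is left and turns with about 1 N at the knob.
- knob (a point): Centre of the steel ball on the end of the bolt's handle, ball diameter 22 mm, 55 mm from the rod axis. At the shut lid with the handle upright it is 213 mm above the bench; seen in the chest's frame at x = -10 mm, y = -50 mm minus the bolt's travel. With the handle down at its stop it is 167 mm above the bench at x = +44 mm.
- tube_rack: Loose white rack of capped sample tubes, 200 x 66 mm, 100 mm high, to the left of the chest; to be left alone. Origin: centre of its underside.
- dish: Loose round steel dish, 120 mm across, 35 mm high, to the right of the chest, behind the blue case; to be left alone. Origin: centre of its underside.
- blue_case: Loose flat blue plastic case, 120 x 190 mm, 37 mm high, to the right of the chest; to be left alone. Origin: centre of its underside.

How it is judged:
By the outcome, as a careful person would: the job done as asked, in the order asked, and still so for the second after the job is handed in, with the robot touching nothing.
It also fails if it takes over 50 s, if anything falls off the work surface, if the arm or the gripper's body presses on something with over 40 N, if the wrist force passes 120 N, or if a joint passes its speed limit or range.

## Working session

There is one attempt and no reset: what is moved stays moved. The work goes in short steps, Python scripts to look and compute and a tool call to move; the robot and the scene stay as the last step left them, time stands still between calls to the robot, and variables do not carry over. Pictures are saved under pics/ and viewed, and the job is handed in when it is done.

Besides the shell and the picture viewer there is one more tool, called after "Emit:" by a JSON object that holds its "op" and its "data", one argument or row to a line. carry_out: Moves the arm, as the interface text tells. Its arguments: {"type":"object","properties":{"steps":{"type":"array"},"newtons":{"type":"number"}},"required":["steps"]}

```bash
mkdir -p pics; ls
cat > h.py <<'E'
import numpy as np, cv2
from scipy.spatial.transform import Rotation as R
from bench import arm, optics, job, finder
def back(m,uv,d):
    K=np.array(m['intrinsics']);p=np.linalg.inv(K)@np.array([uv[0],uv[1],1.])*d
    return np.array(m['eye'])+np.array(m['rotation'])@p
def proj(m,P):
    c=np.array(m['rotation']).T@(np.array(P)-np.array(m['eye']));q=np.array(m['intrinsics'])@c
    return q[:2]/q[2]
def save(n,img): cv2.imwrite(f'pics/{n}.png',img[:,:,::-1])
def state():
    s=arm.observe();print({k:np.round(s[k],3).tolist() for k in ('t','joints','eef_pos','ee_rot','contact_force','width')});return s
E
python3 - <<'E'
from h import *
s=state();print(arm.hold_point_z)
for c in ('side','top'):
    im,d=optics.capture(c);save(c+'0',im);m=optics.camera_model(c)
    print(c,np.round(m['eye'],1),np.round(m['rotation'],3).tolist(),np.round(m['intrinsics'],1).tolist())
    np.savez(c+'0.npz',im=im,d=d)
    for n in ('lid_front','notch','keeper','knob','chest'):
        for r in finder.spot_point(c,n)[:2]:
            u=np.array(r['uv']);i=np.round(u).astype(int)
            dd=d[np.clip(i[1],0,479),np.clip(i[0],0,639)]
            print(n,np.round(u,1),round(r['confidence'],2),dd,np.round(back(m,u,dd),1))
E
```

```text
pics
{'t': 0.0, 'joints': [1.189, 0.309, 1.635, 0.0, 1.2, -0.07], 'eef_pos': [191.449, 594.078, 230.024], 'ee_rot': [-0.0, 0.155, 0.988, -0.001], 'contact_force': [0.129, 0.141, 0.316], 'width': 85.666}
18.700000000000003
side [ -77.  -631.5  848.3] [-0.419, 0.822, -0.347, 0.167] [[467.2, 0.0, 318.2], [0.0, 467.2, 239.5], [0.0, 0.0, 1.0]]Traceback (most recent call last):
  File "<stdin>", line 11, in <module>
  File "h.py", line 6, in back
    return np.array(m['eye'])+np.array(m['rotation'])@p
                              ~~~~~~~~~~~~~~~~~~~~~~~^~
ValueError: matmul: Input operand 1 has a mismatch in its core dimension 0, with gufunc signature (n?,k),(k,m?)->(n?,m?) (size 3 is different from 4)
```

```bash
sed -i "s/np.array(m\['rotation'\])/rm(m)/g" h.py
cat >> h.py <<'E'
def rm(m):
    q=m['rotation'];return R.from_quat([q[1],q[2],q[3],q[0]]).as_matrix()
E
python3 - <<'E'
from h import *
for c in ('side','top'):
    im,d=optics.capture(c);save(c+'0',im);m=optics.camera_model(c)
    print(c,np.round(m['eye'],1),np.round(rm(m),3).tolist(),np.round(m['intrinsics'],1).tolist())
    np.savez(c+'0.npz',im=im,d=d)
    for n in ('lid_front','notch','keeper','knob','chest'):
        for r in finder.spot_point(c,n)[:2]:
            u=np.array(r['uv']);i=np.round(u).astype(int)
            dd=d[np.clip(i[1],0,479),np.clip(i[0],0,639)]
            print(n,np.round(u,1),round(r['confidence'],2),dd,np.round(back(m,u,dd),1))
E
```

```text
side [ -77.  -631.5  848.3] [[0.703, -0.432, 0.565], [-0.711, -0.408, 0.573], [-0.017, -0.804, -0.594]] [[467.2, 0.0, 318.2], [0.0, 467.2, 239.5], [0.0, 0.0, 1.0]]
lid_front [301.6 231.8] 0.78 1085.5302 [516.8  24.9 218.5]
notch [360.3 245.9] 0.86 1038.9496 [ 569.6 -108.8  218.1]
notch [398.7 394.3] 0.48 939.87897 [ 433.3 -335.4   36.8]
keeper [378.1 287.9] 0.71 1027.5605 [ 550.1 -180.1  150.1]
keeper [431.8 344.9] 0.21 1078.8035 [ 611.7 -299.4    7.3]
knob [356.2 217. ] 0.61 1054.5728 [601.  -67.8 261.2]
knob [397.7 393.6] 0.31 939.74286 [ 432.4 -333.5   38.1]
chest [328.8 290.7] 0.95 1112.8168 [516.7 -61.9  88.7]
top [ 490.8   39.3 1114.1] [[-0.017, -0.997, 0.073], [-0.999, 0.015, -0.03], [0.029, -0.073, -0.997]] [[528.9, 0.0, 328.8], [0.0, 528.9, 243.9], [0.0, 0.0, 1.0]]
lid_front [323.5 265.1] 0.65 898.2924 [520.1  22.  215.7]
notch [391.6 228.7] 0.87 905.99274 [580.6 -95.7 215.9]
keeper [431. 249.] 0.64 930.6352 [ 546.2 -168.1  190.9]
keeper [470.2 220.6] 0.17 1126.1483 [ 616.8 -296.     3.7]
knob [374.4 206.5] 0.66 858.97455 [612.3 -61.3 264.4]
```

View pics/side0.png

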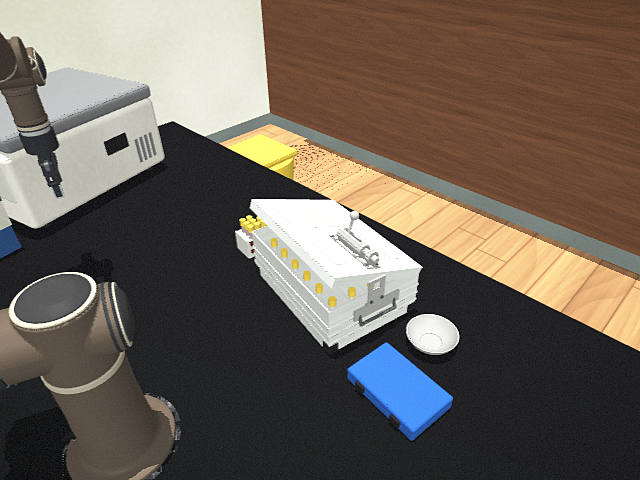

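View pics/top0.png

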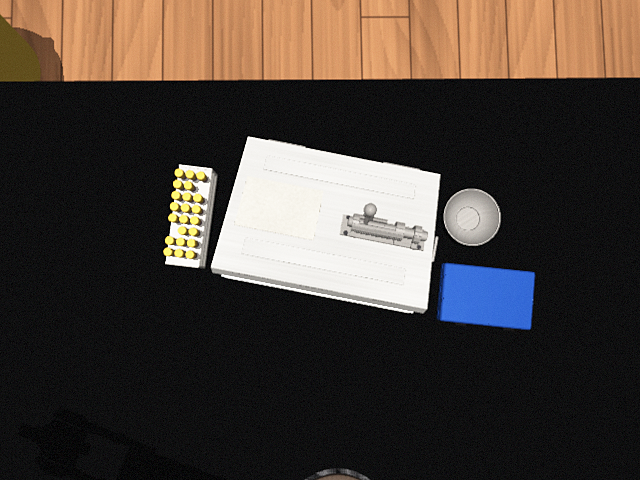

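```bash
cat > fit.py <<'E'
from h import *
from scipy.optimize import least_squares
def cloud(c,d,m):
    K=np.array(m['intrinsics']);v,u=np.mgrid[0:480,0:640];P=np.linalg.inv(K)@np.stack([u.ravel(),v.ravel(),np.ones(u.size)])*d.ravel()
    return (rm(m)@P).T+np.array(m['eye'])
E
python3 - <<'E'
from fit import *
for c in ('top','side'):
    d=np.load(c+'0.npz')['d'];m=optics.camera_model(c);P=cloud(c,d,m)
    ok=(d.ravel()>0)&(P[:,2]>125)&(P[:,2]<260)&(P[:,0]>380)&(P[:,0]<800)&(P[:,1]>-240)&(P[:,1]<280)
    Q=P[ok];rng=np.random.default_rng(0);best=None
    for _ in range(300):
        a,b,e=Q[rng.choice(len(Q),3)];n=np.cross(b-a,e-a);l=np.linalg.norm(n)
        if l<1e3: continue
        n/=l;n*=np.sign(n[2])
        k=abs((Q-a)@n)<3
        if best is None or k.sum()>best.sum(): best=k
    I=Q[best]
    for _ in range(3):
        ce=I.mean(0);n=np.linalg.svd(I-ce,full_matrices=False)[2][2];n*=np.sign(n[2]);I=Q[abs((Q-ce)@n)<4]
    tilt=np.arccos(n[2]);xd=-n[:2]/np.linalg.norm(n[:2])   # normal tilts; near edge up -> downhill dir = +n_xy
    print(c,len(Q),len(I),'n',n.round(4),'tilt',tilt.round(4),'yaw(from n)',np.arctan2(n[1],n[0]).round(4))
    yaw=np.arctan2(n[1],n[0])
    # in plane coords
    ex=np.array([np.cos(yaw),np.sin(yaw),0]);ex-=n*(ex@n);ex/=np.linalg.norm(ex);ey=np.cross(n,ex)
    uv=np.c_[(I-ce)@ex,(I-ce)@ey].astype(np.float32)
    g=np.zeros((500,500),np.uint8)
    r=cv2.minAreaRect(uv);print(r)
    bx=cv2.boxPoints(r)
    for q in bx: print((ce+q[0]*ex+q[1]*ey).round(1))
    print('ranges',np.percentile(uv,[0.2,99.8],axis=0).round(1).tolist())
E
```

```text
top 29486 26273 n [ 0.3322 -0.0704  0.9406] tilt 0.3464 yaw(from n) -0.2088
((10.53033447265625, -9.580718994140625), (274.5562744140625, 375.84930419921875), 0.035873740911483765)
[519.7 212.  229.1]
[ 442.  -155.8  229. ]
[ 694.7 -209.1  135.8]
[772.4 158.6 135.9]
ranges [[-125.8, -189.5], [144.7, 177.2]]
side 9407 6110 n [ 0.3319 -0.0715  0.9406] tilt 0.3464 yaw(from n) -0.2122
((18.575889587402344, 17.6947021484375), (273.9918518066406, 379.74920654296875), 0.12135424464941025)
[518.4 214.1 231.3]
[ 439.2 -157.2  231. ]
[ 691.2 -211.   138. ]
[770.5 160.4 138.3]
ranges [[-117.5, -165.5], [152.8, 204.1]]
```

```bash
cat >> fit.py <<'E'
YAW=-0.21;O=np.array([597.6,3.2,0]);RC=R.from_euler('z',YAW)
def c2w(p): return O+RC.apply(p)
def w2c(p): return RC.inv().apply(np.array(p)-O)
def togo(t,s=None):
    s=s or arm.observe();q=s['ee_rot'];T=R.from_quat([q[1],q[2],q[3],q[0]])
    des=R.from_matrix(RC.as_matrix()@np.diag([-1,1,-1.]))
    print('t',round(s['t'],2),'tcp chest',w2c(s['eef_pos']).round(1),'F chest',RC.inv().apply(s['contact_force']).round(1),'w',round(s['width'],1))
    print('togo tool',T.inv().apply(c2w(t)-s['eef_pos']).round(1),'rot',(T.inv()*des).as_rotvec().round(3),)
E
python3 - <<'E'
from fit import *
togo([-92,15,260])
for c in('top','side'):
    m=optics.camera_model(c)
    for p in ([-10,-190,158],[24.8,-60,256],[-75,0,213]): print(c,proj(m,c2w(p)).round(1))
E
```

```text
t 0.7 tcp chest [-520.3  494.1  231.3] F chest [-0.4  0.3 -0.9] w 85.5
togo tool [-474.7 -433.1  -28.7] rot [ 0.     0.    -0.102]
top [433.7 248.9]
top [373.5 209. ]
top [325.3 262.7]
side [377.9 285.7]
side [356.2 216.2]
side [305.8 233.4]
```

Emit:
{"op": "carry_out", "data": {
  "steps": [
    {"linear": [0,0,-20],"delta_rot": [0,0,-0.102],"grip": 0},
    {"linear": [-12,-14,-12],"delta_rot": [0,0,0],"grip": 0},
    {"linear": [-25,-28,0],"delta_rot": [0,0,0],"grip": 0},
    {"linear": [-25,-28,0],"delta_rot": [0,0,0],"grip": 0},
    {"linear": [-25,-28,0],"delta_rot": [0,0,0],"grip": 0},
    {"linear": [-25,-28,0],"delta_rot": [0,0,0],"grip": 0},
    {"linear": [-25,-28,0],"delta_rot": [0,0,0],"grip": 0},
    {"linear": [-25,-28,0],"delta_rot": [0,0,0],"grip": 0},
    {"linear": [-25,-28,0],"delta_rot": [0,0,0],"grip": 0},
    {"linear": [-25,-28,0],"delta_rot": [0,0,0],"grip": 0},
    {"linear": [-25,-28,0],"delta_rot": [0,0,0],"grip": 0},
    {"linear": [-25,-28,0],"delta_rot": [0,0,0],"grip": 0},
    {"linear": [-25,-28,0],"delta_rot": [0,0,0],"grip": 0},
    {"linear": [-25,-28,0],"delta_rot": [0,0,0],"grip": 0},
    {"linear": [-25,-28,0],"delta_rot": [0,0,0],"grip": 0},
    {"linear": [-25,-28,0],"delta_rot": [0,0,0],"grip": 0},
    {"linear": [0,0,0],"delta_rot": [0,0,0],"grip": 0}
  ]
}}

```text
t: 2.12
eef_pos: [477.1, 106.9, 267.4]
ee_rot: [0.007, 0.097, 0.995, 0.004]
contact_force: [0.1, 0.7, -0.2]
width: -0.0
```

```bash
python3 -c "
from fit import *
togo([-92,15,250])"
```

```text
t 2.12 tcp chest [-139.5   76.3  267.4] F chest [-0.1  0.7 -0.2] w -0.0
togo tool [-46.4 -62.2  17.4] rot [0.01  0.013 0.015]
```

Emit:
{"op": "carry_out", "data": {
  "steps": [
    {"linear": [-24,-31,8],"delta_rot": [0.01,0.013,0.015],"grip": 0},
    {"linear": [-23,-31,9],"delta_rot": [0,0,0],"grip": 0},
    {"linear": [0,0,15],"delta_rot": [0,0,0],"grip": 0},
    {"linear": [0,0,10],"delta_rot": [0,0,0],"grip": 0},
    {"linear": [0,0,10],"delta_rot": [0,0,0],"grip": 0},
    {"linear": [0,0,10],"delta_rot": [0,0,0],"grip": 0}
  ]
}}

```text
t: 2.62
eef_pos: [514.3, 36.1, 208.6]
ee_rot: [0.005, 0.108, 0.994, 0.001]
contact_force: [-0.9, 0.6, 3.2]
width: -0.4
```

```bash
python3 -c "
from fit import *
togo([-92,15,139])"
```

```text
t 2.62 tcp chest [-88.4  14.8 208.6] F chest [-1.   0.4  3.2] w -0.4
togo tool [ 4.3 -0.1 69.6] rot [ 0.003  0.009 -0.007]
```

Contact, about 3 N. Keep pressing down.

Emit:
{"op": "carry_out", "data": {
  "steps": [
    {"linear": [1,0,10],"delta_rot": [0,0.005,0],"grip": 0},
    {"linear": [1,0,10],"delta_rot": [0,0,0],"grip": 0},
    {"linear": [1,0,10],"delta_rot": [0,0,0],"grip": 0},
    {"linear": [1,0,10],"delta_rot": [0,0,0],"grip": 0},
    {"linear": [0,0,10],"delta_rot": [0,0,0],"grip": 0},
    {"linear": [0,0,8],"delta_rot": [0,0,0],"grip": 0},
    {"linear": [0,0,6],"delta_rot": [0,0,0],"grip": 0}
  ]
}}

```text
t: 3.2
eef_pos: [507.9, 40.8, 138.5]
ee_rot: [0.001, 0.104, 0.995, 0.001]
contact_force: [-13.4, -1.0, 68.4]
width: -0.0
```

```bash
python3 -c "
from fit import *
togo([-92,15,139])"
```

```text
t 3.2 tcp chest [-95.5  18.1 138.5] F chest [-12.9  -3.8  68.4] w -0.0
togo tool [-3.5 -3.1 -0.5] rot [0.002 0.002 0.001]
```

Emit:
{"op": "carry_out", "data": {
  "steps": [
    {"linear": [0,0,-8],"delta_rot": [0,0,0],"grip": 0},
    {"linear": [0,0,-25],"delta_rot": [0,0,0],"grip": 0},
    {"linear": [0,0,-25],"delta_rot": [0,0,0],"grip": 0},
    {"linear": [0,0,0],"delta_rot": [0,0,0],"grip": 0}
  ]
}}

```text
t: 3.53
eef_pos: [506.7, 41.9, 194.2]
ee_rot: [-0.002, 0.105, 0.995, 0.002]
contact_force: [0.9, 0.7, 0.4]
width: 0.3
```

```bash
cat > look.py <<'E'
import sys
from fit import *
tag=sys.argv[1]
for c in ('side','top'):
    im,d=optics.capture(c);m=optics.camera_model(c);save(c+tag,im);np.savez(c+tag+'.npz',d=d)
    P=w2c(cloud(c,d,m))
    ok=(d.ravel()>0)&(abs(P[:,1]-110)<45)&(abs(P[:,0])<110)&(P[:,2]>100)&(P[:,2]<230)
    Q=P[ok];A=np.c_[Q[:,:2],np.ones(len(Q))];w=np.ones(len(Q),bool)
    for _ in range(6):
        k=np.linalg.lstsq(A[w],Q[w,2],rcond=None)[0];w=abs(A@k-Q[:,2])<6
    print(c,'lid tilt',(-k[0]).round(4),'z at 0',k[2].round(1),w.sum())
    for r in finder.spot_point(c,'knob')[:1]:
        u=np.array(r['uv']);i=np.round(u).astype(int);dd=d[i[1],i[0]];p=w2c(back(m,u,dd))
        print('knob',u.round(1),round(r['confidence'],2),'surf',p.round(1))
    ok=(d.ravel()>0)&(abs(P[:,0]-17)<65)&(P[:,1]<-35)&(P[:,1]>-150)&(P[:,2]>195)&(P[:,2]<235)
    if ok.sum(): print('pts z>195',ok.sum(),P[ok].mean(0).round(1),P[ok].min(0).round(1),P[ok].max(0).round(1))
    u0,v0=proj(m,c2w([-10,-80,180])).astype(int)
    a,b=max(v0-75,0),max(u0-100,0);save(c+tag+'z',cv2.resize(im[a:a+150,b:b+200],None,fx=4,fy=4,interpolation=cv2.INTER_CUBIC))
    print('crop origin',b,a)
togo([-10,0,190])
E
python3 look.py 1
```

```text
side lid tilt 0.001 z at 0 141.7 1273
knob [342.8 233.6] 0.68 surf [-14.5 -63.1 225.1]
pts z>195 83 [-15.3 -59.2 215.9] [-24.8 -67.2 195.8] [ -2.9 -46.  226.7]
crop origin 248 177
top lid tilt -0.0011 z at 0 139.8 4380
knob [366.2 231.7] 0.42 surf [-10.2 -58.  221.3]
pts z>195 107 [-10.8 -54.1 220.5] [-21.5 -63.7 211.8] [ -0.9 -43.  227.1]
crop origin 276 161
t 3.73 tcp chest [-101.    17.8  189. ] F chest [ 0.1  1.  -0.8] w 0.1
togo tool [-91.  -17.8  -2.2] rot [ 0.    -0.013  0.001]
```

View pics/side1z.png

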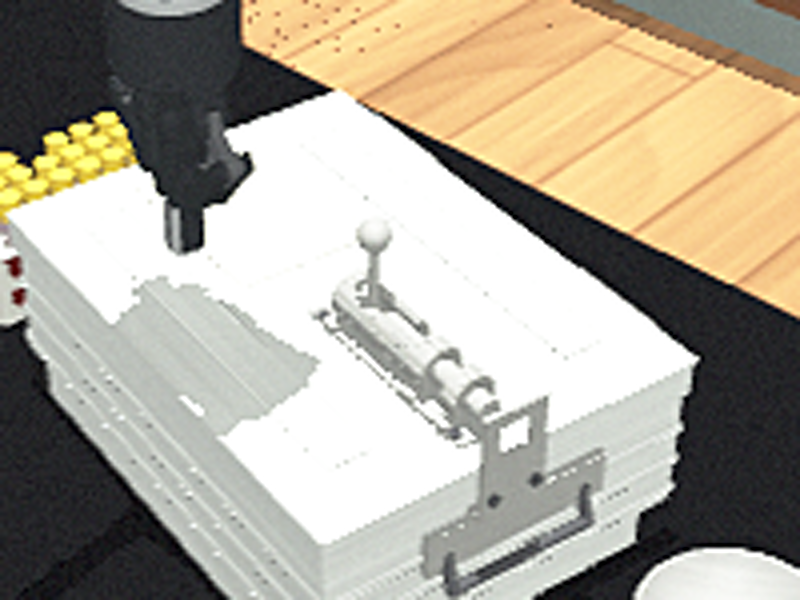

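View pics/top1z.png

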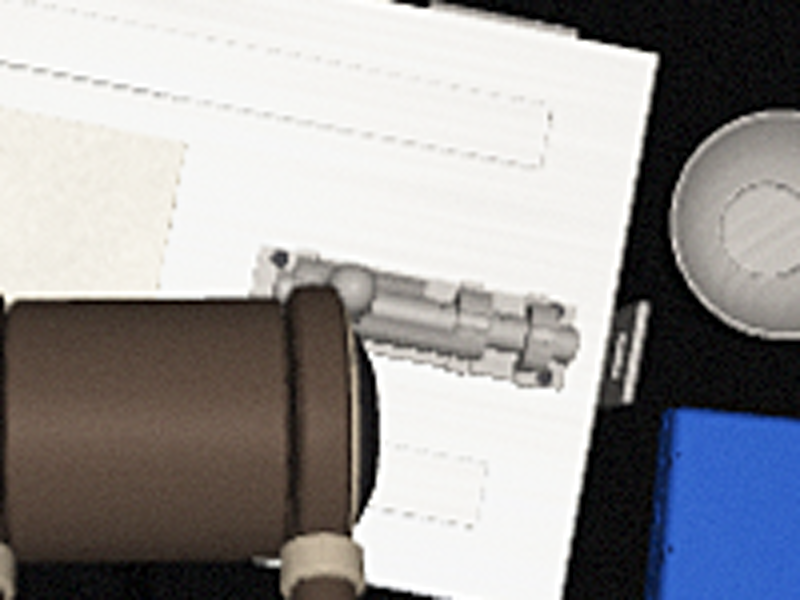

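Emit:
{"op": "carry_out", "data": {
  "steps": [
    {"linear": [-30,-4,-2],"delta_rot": [0,-0.013,0],"grip": 0},
    {"linear": [-30,-4,0],"delta_rot": [0,0,0],"grip": 0},
    {"linear": [-28,-4,0],"delta_rot": [0,0,0],"grip": 0},
    {"linear": [0,0,0],"delta_rot": [0,0,0],"grip": 0}
  ]
}}

```text
t: 4.07
eef_pos: [582.8, 11.8, 182.5]
ee_rot: [-0.006, 0.104, 0.995, 0.0]
contact_force: [0.8, 0.7, 0.5]
width: 0.1
```

```bash
python3 look.py 2
```

```text
side lid tilt 0.0002 z at 0 141.6 1181
knob [344.2 234.1] 0.67 surf [ -9.4 -61.7 220.8]
pts z>195 84 [-15.1 -59.  215.7] [-24.5 -66.7 195.7] [ -2.4 -45.7 227.6]
crop origin 248 177
top lid tilt 0.0001 z at 0 140.2 4031
pts z>195 2 [-17.9 -59.5 217.8] [-18.8 -59.7 217.8] [-17.1 -59.4 217.9]
crop origin 276 161
t 4.27 tcp chest [-22.    6.  182.1] F chest [-0.9  0.1 -0.4] w 0.0
togo tool [-11.9  -6.1  -8.1] rot [-0.001 -0.019  0.003]
```

View pics/side2z.png

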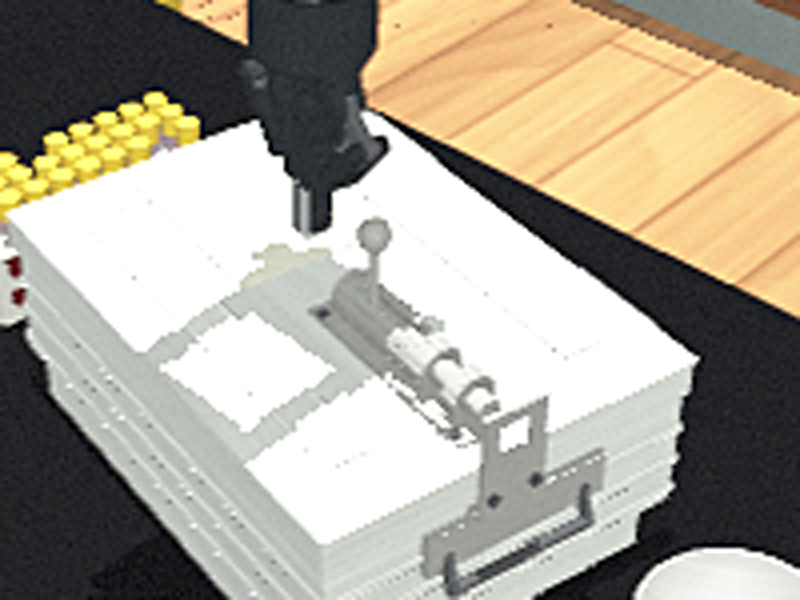

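Emit:
{"op": "carry_out", "data": {
  "steps": [
    {"linear": [-11,0,-12],"delta_rot": [0,-0.015,0],"grip": 0},
    {"linear": [-2,-12,-1],"delta_rot": [0,0,0],"grip": 0},
    {"linear": [0,-12,-1],"delta_rot": [0,0,0],"grip": 0},
    {"linear": [0,-10,-1],"delta_rot": [0,0,0],"grip": 0},
    {"linear": [0,-8,-1],"delta_rot": [0,0,0],"grip": 0},
    {"linear": [0,-8,0],"delta_rot": [0,0,0],"grip": 0}
  ]
}}

```text
t: 4.77
eef_pos: [577.3, -39.4, 199.5]
ee_rot: [-0.002, 0.101, 0.995, 0.0]
contact_force: [0.4, 2.0, -1.2]
width: -0.1
```

```bash
python3 -c "
from fit import *
togo([-10,-84,192])"
```

```text
t 4.77 tcp chest [-11.  -45.8 199.5] F chest [-0.   2.  -1.2] w -0.1
togo tool [ -0.7 -38.2   7.5] rot [ 0.001 -0.003  0.007]
```

Emit:
{"op": "carry_out", "data": {
  "steps": [
    {"linear": [0,-8,2],"delta_rot": [0,0,0],"grip": 0},
    {"linear": [0,-8,2],"delta_rot": [0,0,0],"grip": 0},
    {"linear": [0,-8,1],"delta_rot": [0,0,0],"grip": 0},
    {"linear": [0,-5,0],"delta_rot": [0,0,0],"grip": 0}
  ]
}}

```text
t: 5.1
eef_pos: [571.1, -71.2, 195.6]
ee_rot: [-0.0, 0.103, 0.995, 0.002]
contact_force: [1.5, 8.6, 2.4]
width: 0.0
```

```bash
python3 -c "
from fit import *
togo([-10,-84,192])"
```

```text
t 5.1 tcp chest [-10.4 -78.3 195.6] F chest [-0.3  8.7  2.4] w 0.0
togo tool [-0.4 -5.8  3.6] rot [ 0.003 -0.001  0.004]
```

Emit:
{"op": "carry_out", "data": {
  "steps": [
    {"linear": [0,-4,1],"delta_rot": [0,0,0],"grip": 0},
    {"linear": [0,-4,0],"delta_rot": [0,0,0],"grip": 0},
    {"linear": [0,-3,0],"delta_rot": [0,0,0],"grip": 0}
  ]
}}

```text
t: 5.35
eef_pos: [572.0, -70.7, 196.2]
ee_rot: [0.002, 0.107, 0.994, 0.016]
contact_force: [1.7, 8.5, 0.6]
width: -0.2
```

```bash
python3 look.py 3
```

```text
side lid tilt 0.0004 z at 0 141.4 1415
knob [353.4 249. ] 0.53 surf [ -18.1 -108.9  211.4]
pts z>195 189 [-16.2 -93.3 217.8] [ -23.5 -114.4  195.2] [ -3.6 -63.7 235. ]
crop origin 248 177
top lid tilt 0.0003 z at 0 140.1 5706
crop origin 276 161
t 5.55 tcp chest [ -9.6 -77.8 196.2] F chest [ 0.1 10.9  0.9] w -0.2
togo tool [ 0.7 77.6  8.6] rot [ 0.032  0.001 -0.004]
```

View pics/side3z.png

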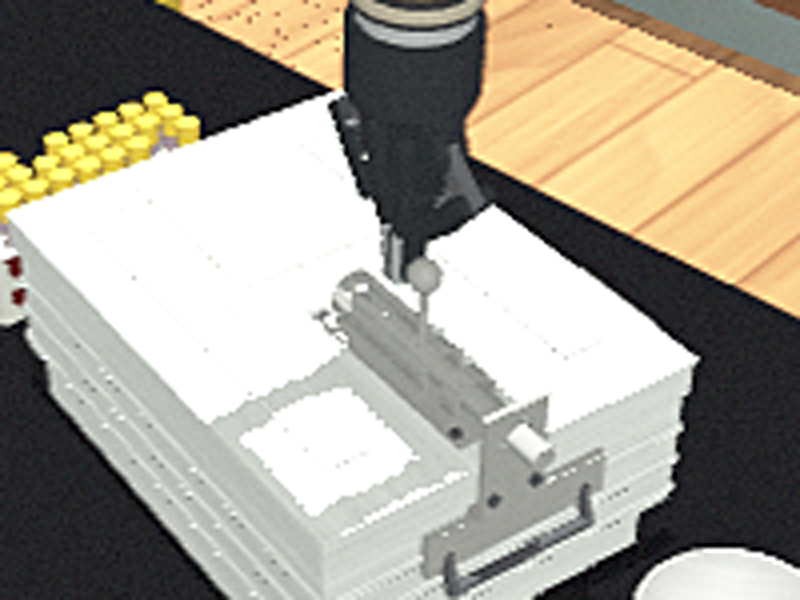

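Run:
```python
from fit import *
m=optics.camera_model('side')
for y in (-57,-95,-98,-101,-105): 
    u=proj(m,c2w([-10,y,213]));print(y,u.round(1),((u-[248,177])*4).round(0))
```

```text
-57 [342.7 235.9] [379. 236.]
-95 [352.6 244.1] [418. 268.]
-98 [353.4 244.8] [422. 271.]
-101 [354.2 245.4] [425. 274.]
-105 [355.3 246.3] [429. 277.]
```

Emit:
{"op": "carry_out", "data": {
  "steps": [
    {"linear": [0,-9,1],"delta_rot": [0.032,0,0],"grip": 0},
    {"linear": [0,-9,0],"delta_rot": [0.01,0,0],"grip": 0}
  ]
}}

```text
t: 5.72
eef_pos: [572.0, -72.6, 196.2]
ee_rot: [0.003, 0.11, 0.994, 0.012]
contact_force: [6.8, 26.8, -0.5]
width: 0.1
```

```bash
python3 look.py 4
```

```text
side lid tilt 0.0016 z at 0 141.3 1435
knob [357.7 246.4] 0.43 surf [  -7.7 -110.9  215.4]
pts z>195 182 [-15.7 -95.1 218. ] [ -22.  -115.3  196.6] [ -2.  -69.4 234.5]
crop origin 248 177
top lid tilt 0.0 z at 0 139.9 5714
crop origin 276 161
t 5.92 tcp chest [ -9.2 -79.2 196.1] F chest [-0.1 24.8  2.5] w 0.0
togo tool [ 1.6 79.1  8. ] rot [ 0.024  0.003 -0.011]
```

View pics/side4z.png

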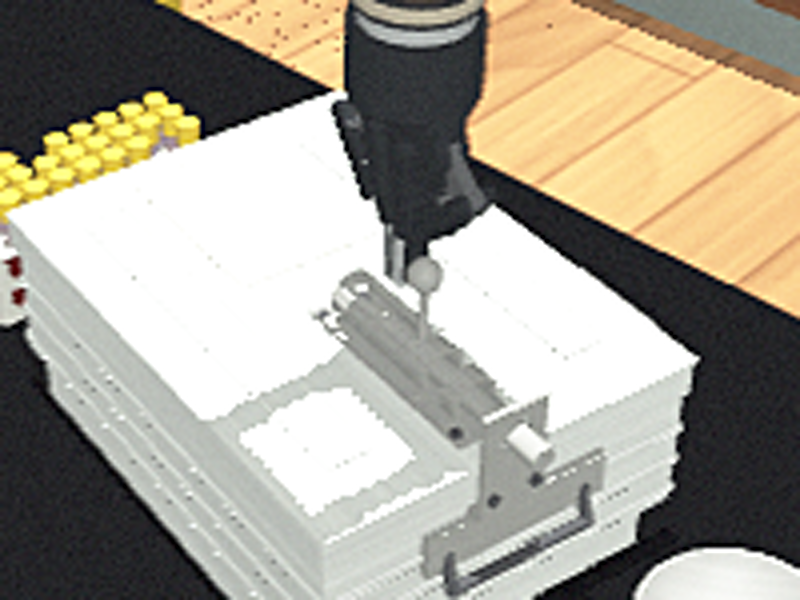

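Emit:
{"op": "carry_out", "data": {
  "steps": [
    {"linear": [0,10,-1],"delta_rot": [0.024,0,-0.01],"grip": 0},
    {"linear": [20,3,0],"delta_rot": [0,0,0],"grip": 0},
    {"linear": [22,0,0],"delta_rot": [0,0,0],"grip": 0},
    {"linear": [0,-19,0],"delta_rot": [0,0,0],"grip": 0},
    {"linear": [0,-19,0],"delta_rot": [0,0,0],"grip": 0},
    {"linear": [0,0,0],"delta_rot": [0,0,0],"grip": 0}
  ]
}}

```text
t: 6.42
eef_pos: [523.3, -84.4, 194.9]
ee_rot: [-0.001, 0.1, 0.995, -0.0]
contact_force: [0.7, 0.2, -0.2]
width: 0.1
```

```bash
python3 look.py 5 ; python3 -c "
from fit import *
togo([-38,-105,192])"
```

```text
side lid tilt -0.0005 z at 0 141.9 1115
knob [355.3 244.7] 0.38 surf [ -13.7 -109.6  221.9]
pts z>195 55 [ -14.6 -108.7  212.9] [ -47.4 -114.5  195.7] [ -3.1 -99.  223.7]
crop origin 248 177
top lid tilt -0.0003 z at 0 139.8 5711
crop origin 276 161
t 6.62 tcp chest [-53.3 -98.6 195.3] F chest [-0.2  0.5  0.2] w -0.1
togo tool [-44.3  98.1   5.5] rot [0.002 0.    0.01 ]
t 6.62 tcp chest [-53.3 -98.6 195.3] F chest [-0.2  0.5  0.2] w -0.1
togo tool [-15.3  -6.6   3.3] rot [0.002 0.    0.01 ]
```

View pics/top5z.png

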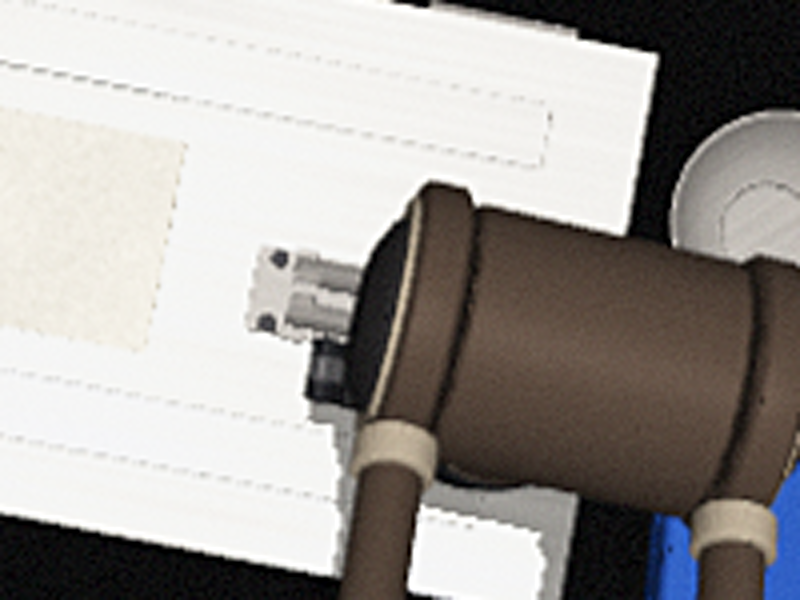

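View pics/side5z.png

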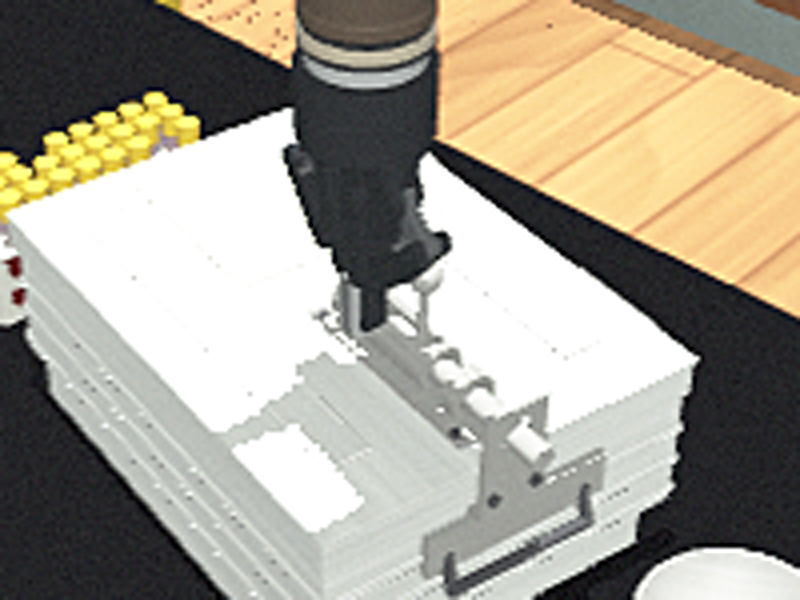

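Emit:
{"op": "carry_out", "data": {
  "steps": [
    {"linear": [-8,-7,1],"delta_rot": [0,0,0],"grip": 0},
    {"linear": [-10,0,2],"delta_rot": [0,0,0],"grip": 0},
    {"linear": [-8,0,2],"delta_rot": [0,0,0],"grip": 0},
    {"linear": [-8,0,2],"delta_rot": [0,0,0],"grip": 0},
    {"linear": [-8,0,2],"delta_rot": [0,0,0],"grip": 0}
  ]
}}

```text
t: 7.03
eef_pos: [568.2, -97.3, 185.6]
ee_rot: [-0.0, 0.099, 0.995, 0.001]
contact_force: [-2.4, 0.6, -0.1]
width: 0.2
```

```bash
python3 -c "
from fit import *
togo([14,-105,184])"
```

```text
t 7.03 tcp chest [  -7.8 -104.4  185.6] F chest [-2.4  0.1 -0.1] w 0.2
togo tool [-21.8  -0.9   1.6] rot [ 0.002 -0.001  0.012]
```

Handle is turning with about 2 N. Continue.

Emit:
{"op": "carry_out", "data": {
  "steps": [
    {"linear": [-8,0,0],"delta_rot": [0,0,0],"grip": 0},
    {"linear": [-8,0,0],"delta_rot": [0,0,0],"grip": 0},
    {"linear": [-7,0,0],"delta_rot": [0,0,0],"grip": 0}
  ]
}}

```text
t: 7.28
eef_pos: [591.8, -101.7, 183.0]
ee_rot: [-0.004, 0.099, 0.995, 0.001]
contact_force: [-1.6, 0.3, -0.9]
width: -0.3
```

```bash
python3 look.py 6
```

```text
side lid tilt 0.0007 z at 0 141.6 1588
knob [350.4 264. ] 0.69 surf [ -23.6 -106.9  169.4]
pts z>195 162 [   9.5 -109.6  215. ] [   2.  -133.6  195.2] [ 39.3 -75.9 234.9]
crop origin 248 177
top lid tilt 0.0 z at 0 139.8 5716
knob [481.7 294.7] 0.71 surf [ -92.1 -150.1  600.6]
pts z>195 1 [  7.1 -74.2 230.1] [  7.1 -74.2 230.1] [  7.1 -74.2 230.1]
crop origin 276 161
t 7.48 tcp chest [  17.2 -103.7  184.1] F chest [-0.1  0.6  0.1] w 0.0
togo tool [ 25.9 104.1  -5.6] rot [ 0.002 -0.003  0.012]
```

View pics/side6z.png

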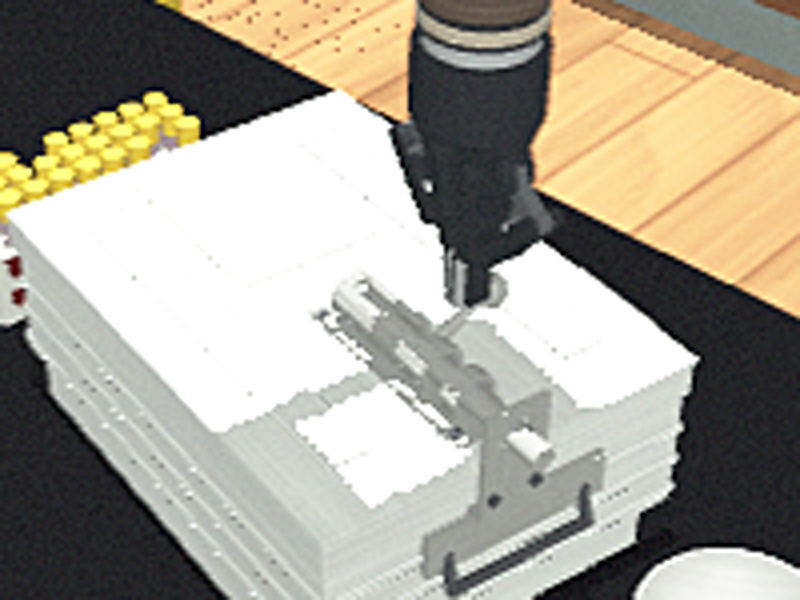

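Emit:
{"op": "carry_out", "data": {
  "steps": [
    {"linear": [4,0,-10],"delta_rot": [0,0,0],"grip": 0},
    {"linear": [0,0,-22],"delta_rot": [0,0,0],"grip": 0},
    {"linear": [-14,0,0],"delta_rot": [0,0,0],"grip": 0},
    {"linear": [-16,0,0],"delta_rot": [0,0,0],"grip": 0},
    {"linear": [0,0,0],"delta_rot": [0,0,0],"grip": 0}
  ]
}}

```text
t: 7.9
eef_pos: [617.8, -106.7, 222.1]
ee_rot: [0.001, 0.099, 0.995, 0.001]
contact_force: [-0.3, -1.6, 0.2]
width: 0.3
```

```bash
python3 -c "
from fit import *
togo([44,-105,178])"
```

```text
t 7.9 tcp chest [  42.7 -103.2  222.1] F chest [ 0.1 -1.6  0.2] w 0.3
togo tool [-1.2 -1.9 44.1] rot [0.003 0.002 0.012]
```

Emit:
{"op": "carry_out", "data": {
  "steps": [
    {"linear": [-1,-2,15],"delta_rot": [0,0,0],"grip": 0},
    {"linear": [0,0,8],"delta_rot": [0,0,0],"grip": 0},
    {"linear": [0,0,6],"delta_rot": [0,0,0],"grip": 0},
    {"linear": [0,0,5],"delta_rot": [0,0,0],"grip": 0},
    {"linear": [0,0,4],"delta_rot": [0,0,0],"grip": 0}
  ]
}}

```text
t: 8.32
eef_pos: [618.5, -108.6, 188.4]
ee_rot: [0.004, 0.099, 0.995, 0.001]
contact_force: [-0.3, 0.5, 0.1]
width: 0.1
```

```bash
python3 -c "
from fit import *
togo([44,-105,178])"
```

```text
t 8.32 tcp chest [  43.8 -105.   188.4] F chest [-0.4  0.4  0.1] w 0.1
togo tool [-0.1 -0.1 10.4] rot [0.002 0.009 0.012]
```

Emit:
{"op": "carry_out", "data": {
  "steps": [
    {"linear": [0,0,4],"delta_rot": [0,0.005,0],"grip": 0},
    {"linear": [0,0,3],"delta_rot": [0,0,0],"grip": 0},
    {"linear": [0,0,3],"delta_rot": [0,0,0],"grip": 0}
  ]
}}

```text
t: 8.57
eef_pos: [618.2, -108.3, 177.7]
ee_rot: [0.002, 0.099, 0.995, 0.001]
contact_force: [0.7, 0.3, 4.9]
width: 0.1
```

```bash
python3 look.py 7
```

```text
side lid tilt 0.0011 z at 0 141.5 1589
knob [374.1 252.6] 0.58 surf [  41.2 -111.3  176.4]
pts z>195 207 [  36.3 -110.3  219.2] [  29.3 -140.8  195.6] [ 56.7 -68.6 235. ]
crop origin 248 177
top lid tilt -0.0003 z at 0 139.9 5719
knob [386.4 240.4] 0.72 surf [-56.5 -50.6 585.9]
pts z>195 5 [ 34.2 -71.9 229.4] [ 32.5 -75.5 222.5] [ 40.1 -65.5 233.9]
crop origin 276 161
t 8.77 tcp chest [  43.4 -104.8  178.1] F chest [ 0.6 -0.1  1.7] w -0.1
togo tool [ 52.  105.5 -11.8] rot [0.003 0.003 0.013]
```

View pics/side7z.png

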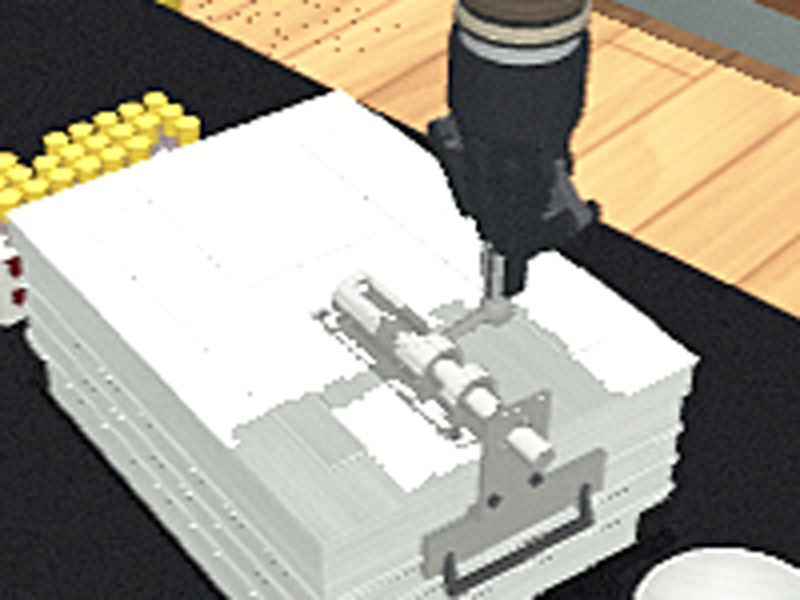

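Touching the knob from above near the stop; press a bit more firmly until it stalls.

Emit:
{"op": "carry_out", "data": {
  "steps": [
    {"linear": [0,0,3],"delta_rot": [0,0,0],"grip": 0},
    {"linear": [0,0,3],"delta_rot": [0,0,0],"grip": 0},
    {"linear": [0,0,3],"delta_rot": [0,0,0],"grip": 0}
  ]
}}

```text
t: 9.02
eef_pos: [618.7, -108.4, 176.9]
ee_rot: [0.002, 0.098, 0.995, 0.001]
contact_force: [-6.7, 0.5, 14.4]
width: 0.0
```

```bash
python3 -c "
from fit import *
togo([44,-105,178])"
```

```text
t 9.02 tcp chest [  43.9 -104.7  176.9] F chest [-6.7 -0.9 14.4] w 0.0
togo tool [-0.1 -0.3 -1.1] rot [0.002 0.003 0.013]
```

Emit:
{"op": "carry_out", "data": {
  "steps": [
    {"linear": [0,0,-10],"delta_rot": [0,0,0],"grip": 0},
    {"linear": [0,0,-30],"delta_rot": [0,0,0],"grip": 0},
    {"linear": [0,0,-40],"delta_rot": [0,0,0],"grip": 0},
    {"linear": [20,30,0],"delta_rot": [0,0,0],"grip": 0},
    {"linear": [20,34,0],"delta_rot": [0,0,0],"grip": 0},
    {"linear": [20,34,0],"delta_rot": [0,0,0],"grip": 0},
    {"linear": [20,34,0],"delta_rot": [0,0,0],"grip": 0},
    {"linear": [20,34,0],"delta_rot": [0,0,0],"grip": 0},
    {"linear": [20,34,0],"delta_rot": [0,0,0],"grip": 0},
    {"linear": [0,0,0],"delta_rot": [0,0,0],"grip": 0},
    {"linear": [0,0,0],"delta_rot": [0,0,0],"grip": 0}
  ]
}}

```text
t: 9.93
eef_pos: [538.8, 118.0, 262.4]
ee_rot: [0.005, 0.101, 0.995, 0.002]
contact_force: [0.3, 0.5, 0.5]
width: 0.2
```

```bash
python3 look.py 8
python3 - <<'E'
from fit import *
for c in ('side','top'):
    m=optics.camera_model(c);print(c,proj(m,c2w([44,-105,167])).round(1))
E
```

```text
side lid tilt 0.0007 z at 0 141.7 1589
knob [372.9 254.6] 0.54 surf [  39.1 -110.1  170.7]
crop origin 248 177
top lid tilt -0.0031 z at 0 139.6 2073
knob [394.2 209.8] 0.71 surf [  43.3 -103.5  177.5]
crop origin 276 161
t 10.13 tcp chest [-79.9  97.7 262.3] F chest [-0.6  0.4 -0.7] w 0.1
togo tool [-68.9 -98.3  72.5] rot [0.004 0.01  0.003]
side [373.1 254. ]
top [394.2 210.4]
```

View pics/side8z.png

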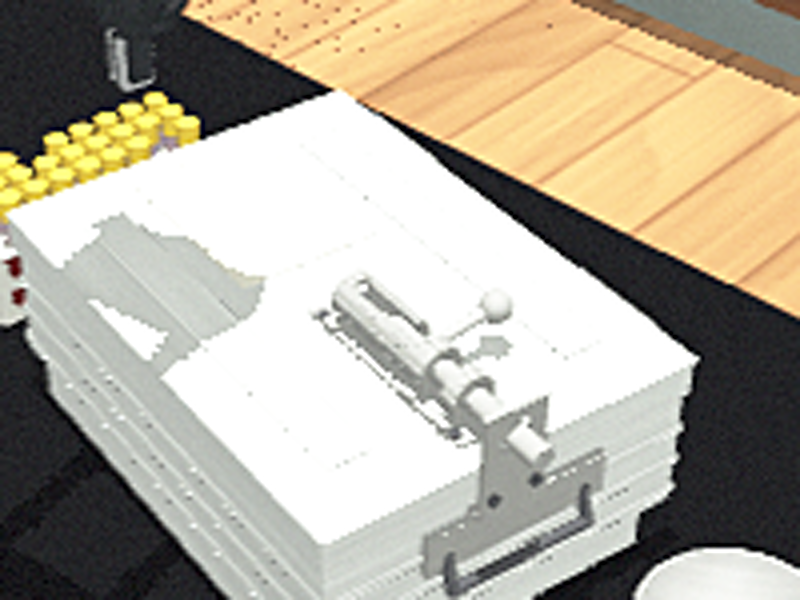

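View pics/top8.png

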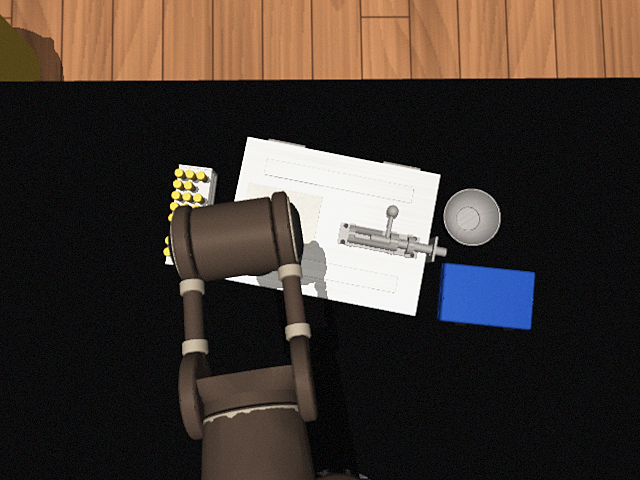

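```bash
python3 -c "
from bench import job
print(job.finish_job())"
```

```text
the job is handed in; nothing more can be done
None
```

The chest is locked, and I handed the job in at about 10 s of the 50 s allowed. With shut fingertips I pressed the lid down, pushed the bolt across by its knob, then pushed and pressed the handle over through the notch.

What the last checks showed:
- **Lid:** its tilt measures 0 within 0.003 rad. The top face reads 139.6 mm in the top camera. The side camera reads 141.7 mm, about 2 mm higher, which is within its calibration.
- **Bolt:** it stalled under a 25 N push and the rod shows through the keeper. An earlier side-camera comparison put the travel anywhere from 51 to 55 mm. The stall and the final knob position agree with fully across.
- **Handle:** it stalled under a 14 N press. The top of the knob is 177.5 mm up at chest x = 43, y = -103.5 mm (178 and 44 expected at the stop).
- **Other items:** the tube rack, dish and blue case look unmoved in the top picture, though the arm hides part of the rack. The arm was clear of everything.

The lid closing ended harder than I meant: about 68 N at the wrist through the fingertips, under the 120 N limit.

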